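# Change the push-push filter of the bench vapour extractor

## Robot

A 6-joint arm with a two-finger parallel gripper is mounted at the origin on a cart in front of the work surface, level with it; the furniture and walls round the work are solid. World frame = base frame: x ahead of the robot, y to its left, z up, the work surface at z = 0. Lengths are in m, angles in rad, forces in N, time in s.
With the tool pointing down it reaches from about 0.25 to 0.775 m from the base axis. Payload 4 kg.
Tool frame: the origin (TCP) lies at the centre of the arm's flange, where the gripper is bolted on; the fingertips stand 199 mm ahead of it and the grasp point (between the pads) lies 180 mm ahead of it (robot.tcp_to_tips is the distance from the TCP to the fingertips, in m); z points along the fingers, y is the line along which they close (so a half turn about z gives the same grasp; the last joint's range is limited). The gripper opens to 94 mm and grips with 3 to 60 N. Pads are 16 mm wide; open, the fingers measure 119 mm over their backs; the gripper's body (75 mm by 177 mm) begins 78 mm behind the grasp point.
Start: joints at [-1.285, 0.087, 1.371, -0, 1.684, -0.103], TCP at [0.208, -0.509, 0.405] pointing down, gripper open.
Joint ranges: [-3.1, 3.1], [-0.76, 2.03], [0.27, 2.55], [-1.08, 4.22], [0.17, 2.65], [-2.57, 2.57]. Speed limits (rad/s): [2.79, 2.79, 3.14, 3.14, 3.14, 3.14].

## Interface

Orientations are given as [roll, pitch, yaw] about the fixed x, y, z axes, in that order (R = Rz(yaw) Ry(pitch) Rx(roll)).
In Python, from bench import telemetry, snapshot, ticket, robot gives the robot as it stands.
- The arm moves only by the tool apply_moves, never from a script. Its argument "moves" is a list that holds one entry, the list of rows, each a list of 5 numbers: the shift along the tool's x, y, z in units of 50 mm (1.0 is 50 mm), then the turn about the tool's z in units of 10 degrees (1.0 is 10 degrees), then the closure, from 0 (fully open) to 1 (shut). A call has 1 to 10 rows; each row is the pose to reach, as a shift and turn from the pose commanded when the call began, along the tool's axes at that moment; what a row does not reach only later rows make up. A row lasts 1/8 s, in which the tool goes at most 62.5 mm and 10.7 degrees, less where a joint would pass 70% of its speed; a pose out of reach is approached as far as the arm can. A call with a gripper value outside its range is refused whole. The fingers move at their own pace and stop on an object; the grip force is fixed at half the most. Time passes only in rows, so rows that repeat a pose let the fingers close. It gives the time, the measured TCP pose, the force, the opening and the grip force at its end, in the units of the state.
- telemetry.get_obs(): the state, without advancing time (a new reading comes with each control period).
- snapshot(name): name is "side" or "top"; returns a dict with "image" (480x640x3 uint8, red, green, blue), "fovy" (degrees; the focal length in pixels is half the picture's height over the tangent of half this angle, whatever the lens; pixels are square), "cx", "cy" (the principal point, pixels), "D" ([k1, k2, p1, p2, k3] as OpenCV has them; the pictures are not rectified), "R" (3x3) and "t" (3): a world point X has camera coordinates R X + t. Camera axes: x right, y down, z forward; pixel columns grow to the right and rows downward; lengths in m; the calibration is good to about 2 mm. A picture is of the moment at which its call begins. There is no depth.
- ticket.close_job(): hands the job in; it is judged then, once.
The state is a dict: "time": time; "joint_positions": joint angles; "qvel": joint speeds; "joint_torque": joint torques, N m; "tool_pos": TCP position; "ee_rot": TCP orientation; "wrist_force": force on the tool from outside, world axes, zero at the start; "wrist_torque": the same for the moment, N m; "width": finger opening in m; "finger_force": force on a finger pad.
Only numpy, scipy, OpenCV 4.12 (cv2) and the standard library are available. Lean on these libraries where they do the work, as an engineer would, in place of code of your own. Each camera call takes 0.05 s, during which the arm holds its last target. There are 200 camera calls.

## Task

The filter in the vapour extractor is used up: press it to release its push-push catch, lift it out once it has popped up and stand it upright on the worktop. Then put the new filter that stands on the worktop into the bay and press it home until the catch holds it down. Feel for the stop below the catch point and press no harder than a light thumb (25 N breaks the catch), and leave the jar, the dropper bottle and the tape roll where they are.

Things in the scene. Friction and masses are not known exactly. Their poses are not given: they have to be found in the camera images.
- extractor: Bench vapour extractor, fixed: grey box 160 mm deep (x), 230 mm wide (y), 105 mm high; round grille, knob and switch on its front (-x, towards the robot), louvres on the right half of its flat lid, black-rimmed filter bay in the left half. Origin: centre of its underside; z up. It includes the bay's cradle and catch.
- bay_mouth (a point): Centre of the bay's mouth, level with the lid's top, 105 mm above the worktop; x along the bay's short side, y its long side, z up. Straight shaft 42.4 x 72.4 mm, widening in its top 6 mm to 50.4 x 80.4 mm as a lead-in. Cradle up: a filter on it stands 25 mm out of the lid, its lower 53 mm in the shaft. Caught: its top is 0 to 3 mm below the lid (differs between starts).
- cradle_top (a point): Centre of the sprung cradle's top in the shaft, on which the filter rests: 53 mm below the mouth when up, 78 to 81 mm when caught. It takes 2 to 4 N to start it down, 7 to 10 N at the catch. The catch changes over (to caught, or to released) 3 to 4 mm below caught height, held for 1/4 s; from about 5 mm a buffer adds 8 N per mm. Pressing to 14 N works it; let go, it stays or rises 27 mm.
- filter_used: The used filter cartridge: white block with dark slots on its two wide sides and a black cap, 40 mm thick (its x) x 70 mm wide (its y) x 78 mm high, flat top, about 0.18 kg (0.13 to 0.25). At the start it is caught down in the extractor's bay. Origin: centre of its underside; z up through its top.
- filter_used_mid (a point): Centre of the used filter, half-way up (39 mm above its underside and 39 mm below its top); axes as the filter's. Standing on the worktop it is 39 mm above it.
- filter_new: The new filter cartridge, identical in make and size to the used one (40 mm thick in x, 70 mm wide in y, 78 mm high); fits the bay either way round, its thickness along the bay's x. At the start it stands upright on the worktop, to the left of the extractor. Origin: centre of its underside.
- filter_new_mid (a point): Centre of the new filter, half-way up (39 mm above its underside and 39 mm below its top); axes as the filter's: pinch it across its x (40 mm).
- jar: Bystander: screw jar with grey cap, 62 mm across, 88 mm high, standing in front of the extractor's right end. Origin: centre of its underside.
- dropper: Bystander: small brown bottle with black cap, 36 mm across, 78 mm high, standing in front of the extractor's middle. Origin: centre of its underside.
- masking_roll: Bystander: roll of masking tape lying flat, 89 mm across, 24 mm high, in front of the extractor's left half. Origin: centre of its underside.
Not all that is in view belongs to the job. What is shaped like the filter_used but yellow is not meant.

How it is judged:
By the outcome, as a careful person would: the job done as asked, in the order asked, and still so for the second after the job is handed in, with the robot touching nothing.
It also fails if it takes over 72 s, if anything falls off the work surface, if the arm or the gripper's body presses on something with over 40 N, if the wrist force passes 120 N, or if a joint passes its speed limit or range.

## Working session

There is one attempt and no reset: what is moved stays moved. The work goes in short steps, Python scripts to look and compute and a tool call to move; the robot and the scene stay as the last step left them, time stands still between calls to the robot, and variables do not carry over. Pictures are saved under pics/ and viewed, at most 10 in all, crops included, and the job is handed in when it is done.

Besides the shell and the picture viewer there is one more tool, called after "Emit:" as name(argument=value, ...), one argument or row to a line, values as JSON. apply_moves: Moves the arm, as the interface text tells. Its arguments: {"type":"object","properties":{"moves":{"type":"array","items":{"type":"array","items":{"type":"array","items":{"type":"number"}}}}},"required":["moves"]}

```bash
mkdir -p pics
cat > h.py <<'E'
import numpy as np, cv2
from bench import telemetry, snapshot, ticket, robot
def K(s):
    f=240/np.tan(np.radians(s["fovy"])/2); return np.array([[f,0,s["cx"]],[0,f,s["cy"]],[0,0,1.]])
def ray(s,px):
    p=cv2.undistortPoints(np.array(px,float).reshape(-1,1,2),K(s),np.array(s["D"],float)).reshape(-1,2)
    R=np.array(s["R"]);t=np.array(s["t"]); d=np.c_[p,np.ones(len(p))]@R
    return -R.T@t,d
def plane(s,px,z):
    c,d=ray(s,px); return c+d*((z-c[2])/d[:,2])[:,None]
def proj(s,X):
    return cv2.projectPoints(np.array(X,float).reshape(-1,1,3),cv2.Rodrigues(np.array(s["R"]))[0],np.array(s["t"],float),K(s),np.array(s["D"],float))[0].reshape(-1,2)
def tri(s1,p1,s2,p2):
    c1,d1=ray(s1,[p1]);c2,d2=ray(s2,[p2]);d1=d1[0];d2=d2[0]
    k=np.linalg.lstsq(np.c_[d1,-d2],c2-c1,rcond=None)[0]
    a=c1+k[0]*d1;b=c2+k[1]*d2; return (a+b)/2,np.linalg.norm(a-b)
def save(s,n): cv2.imwrite("pics/"+n,s["image"][:,:,::-1])
E
python3 - <<'E'
from h import *
import pickle
for n in("side","top"):
    s=snapshot(n);save(s,n+"0.png");pickle.dump(s,open(n+"0.pkl","wb"));c,_=ray(s,[[320,240]]);print(n,c,s["fovy"],s["D"])
    print(np.round(s["R"],3))
print(telemetry.get_obs())
E
```

```text
side [0.25080856 0.86351891 0.5914082 ] 48.655844760189574 [0.02570772 0.         0.         0.         0.        ]
[[-0.963 -0.269 -0.019]
 [-0.1    0.423 -0.901]
 [ 0.25  -0.866 -0.434]]
top [ 0.28491312 -0.07220313  1.49055205] 45.10342002927429 [-0.00244345  0.          0.          0.          0.        ]
[[-0.005 -1.     0.023]
 [-0.985  0.001 -0.17 ]
 [ 0.17  -0.023 -0.985]]
{'time': 0.1, 'joint_positions': array([-1.28511427e+00,  8.78647560e-02,  1.37206304e+00, -2.78904438e-05,
        1.68358986e+00, -1.03095586e-01]), 'qvel': array([-1.25633139e-04, -9.45223107e-04, -2.54512069e-03,  6.29246301e-05,
       -1.35426264e-03, -2.99463514e-04]), 'joint_torque': array([ 1.69930405e-03, -3.41250801e+01, -3.03302300e+01,  7.19561731e-02,
        3.04739352e-02, -1.11588042e-04]), 'tool_pos': array([ 0.20844802, -0.5088633 ,  0.40365011]), 'ee_rot': array([-3.13967501e+00, -1.70536620e-04,  3.88774371e-01]), 'wrist_force': array([ 0.12833371,  0.31277739, -0.17274845]), 'wrist_torque': array([-0.02862361, -0.03022399, -0.03344237]), 'finger_force': 0.0, 'width': 0.09398587570626296}
```

View pics/side0.png

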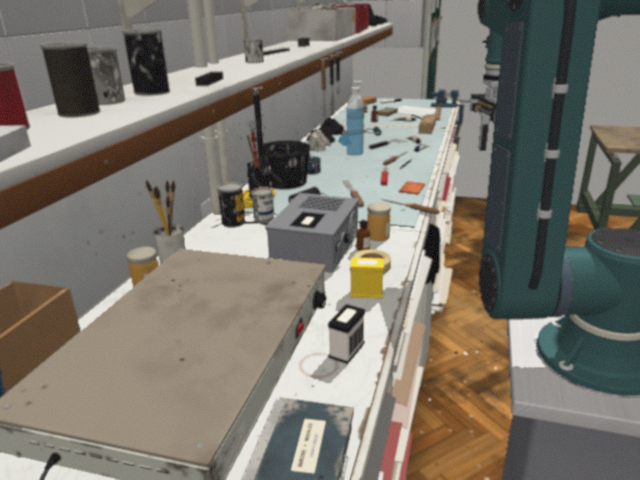

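View pics/top0.png

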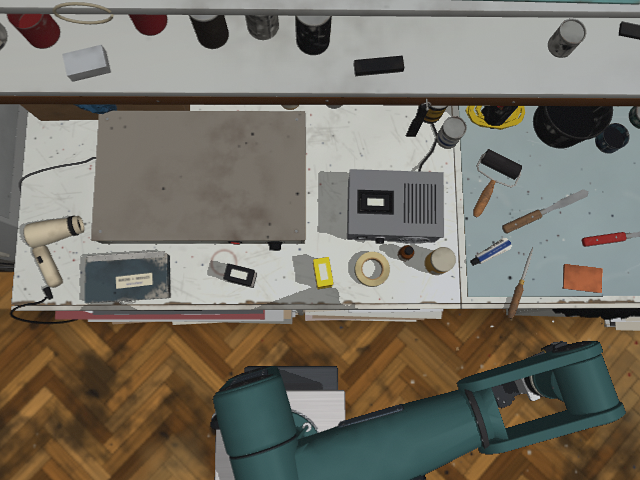

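Side view: extractor lid ~(315,215) with the used filter's label in the bay at (307,219); white/black filter at (347,332); yellow block at (367,277). Top view: bay (375,202), black-capped filter (240,273), yellow (321,272).
Candidates for the new filter: the white one with a black cap, top (240,273), which I choose. The yellow one at (321,272) is the decoy, and the one in the bay at (375,202) is the used filter.

Run:
```python
from h import *
import pickle
t=pickle.load(open("top0.pkl","rb"));s=pickle.load(open("side0.pkl","rb"))
a=cv2.resize(t["image"][180:300,200:460],(780,360),interpolation=cv2.INTER_CUBIC)
b=s["image"][180:370,260:400]; b=cv2.resize(b,None,fx=1.26,fy=1.26)
b1=cv2.resize(s["image"][185:245,260:365],(390,223),interpolation=cv2.INTER_CUBIC);b2=cv2.resize(s["image"][295:370,310:380],(208,223),interpolation=cv2.INTER_CUBIC)
o=np.zeros((590,780,3),np.uint8);o[:360]=a;o[365:588,:390]=b1;o[365:588,400:608]=b2
cv2.imwrite("pics/crop0.png",o[:,:,::-1])
def dark(im,box,th=70):
    x0,y0,x1,y1=box;g=im[y0:y1,x0:x1].max(2);m=(g<th).astype(np.uint8)
    cs=cv2.findContours(m,cv2.RETR_EXTERNAL,cv2.CHAIN_APPROX_NONE)[0]
    c=max(cs,key=cv2.contourArea);r=cv2.minAreaRect(c+np.array([x0,y0]));return r
r=dark(t["image"],(352,182,400,222));print("bay top",r,cv2.boxPoints(r).tolist());print(plane(t,cv2.boxPoints(r),.105).round(4),plane(t,[r[0]],.105))
r=dark(t["image"],(215,255,265,295));print("new top",r);B=cv2.boxPoints(r);print(plane(t,B,.078).round(4),plane(t,[r[0]],.078))
r=dark(s["image"],(283,205,325,235));print("bay side",r,plane(s,[r[0]],.105))
r=dark(s["image"],(325,300,370,335));print("new side",r,plane(s,[r[0]],.078))
print("yellow",plane(t,[[321,270]],.078),"roll",plane(t,[[372,268]],.02),"drop",plane(t,[[407,252]],.078),"jar",plane(t,[[440,258]],.088))
print("edge",plane(t,[[300,305]],0),"shelf edge at z .5",plane(t,[[375,105]],.5),"box top",plane(t,[[305,240],[305,112]],.08))
print("lid corners",plane(t,[[348,171],[442,171],[443,237],[349,236]],.105).round(3))
```

```text
bay top ((375.0, 202.0), (24.0, 36.0), 90.0) [[357.0, 190.0], [393.0, 190.0], [393.0, 214.0], [357.0, 214.0]]
[[ 0.6377 -0.1906  0.105 ]
 [ 0.6378 -0.2798  0.105 ]
 [ 0.5771 -0.2782  0.105 ]
 [ 0.5772 -0.1896  0.105 ]] [[ 0.6073205  -0.23449789  0.105     ]]
new top ((238.47061157226562, 274.61767578125), (28.861738204956055, 17.46256446838379), 14.03624439239502)
[[0.4196 0.1396 0.078 ]
 [0.4612 0.1302 0.078 ]
 [0.4438 0.0615 0.078 ]
 [0.4023 0.0712 0.078 ]] [[0.43167351 0.10061685 0.078     ]]
bay side ((307.0396728515625, 219.6039581298828), (29.055086135864258, 13.930521011352539), 5.7105937004089355) [[ 0.61196795 -0.23331124  0.105     ]]
new side ((346.4981384277344, 318.45660400390625), (19.65744400024414, 34.89196014404297), 42.51044845581055) [[0.43350545 0.11063498 0.078     ]]
yellow [[ 0.44245746 -0.10119624  0.078     ]] roll [[ 0.45371246 -0.23314897  0.02      ]] drop [[ 0.48665057 -0.31448921  0.078     ]] jar [[ 0.47015926 -0.39376342  0.088     ]]
edge [[ 0.36122293 -0.04854158  0.        ]] shelf edge at z .5 [[ 0.69582141 -0.1919845   0.5       ]] box top [[ 0.51683895 -0.06194988  0.08      ]
 [ 0.85028723 -0.06198157  0.08      ]]
lid corners [[ 0.686 -0.169  0.105]
 [ 0.687 -0.404  0.105]
 [ 0.52  -0.399  0.105]
 [ 0.522 -0.169  0.105]]
```

View pics/crop0.png

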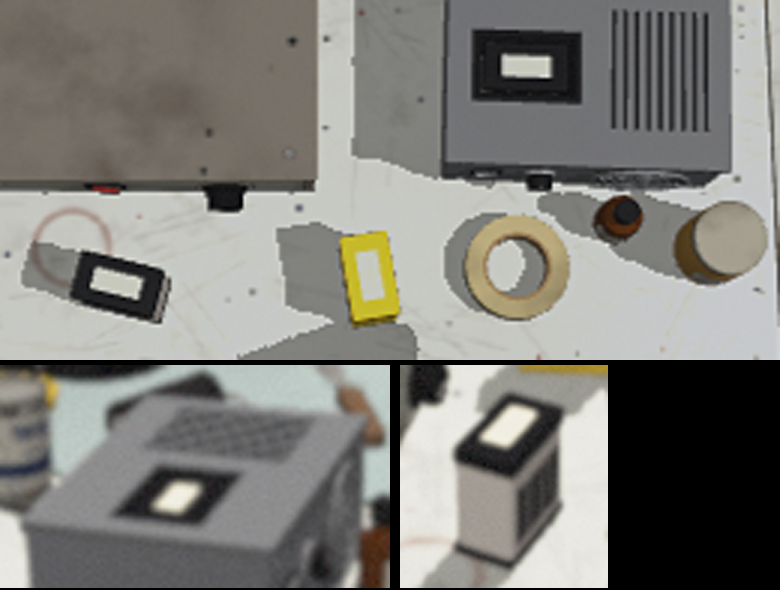

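The crop confirms it: the chosen filter is white with slots, a black cap and a white label. The black-rimmed bay has the used filter's label in its centre. Next I triangulate the heights and check clearance to the shelf and box.

Run:
```python
from h import *
import pickle
t=pickle.load(open("top0.pkl","rb"));s=pickle.load(open("side0.pkl","rb"))
def white(im,box,th):
    x0,y0,x1,y1=box;g=im[y0:y1,x0:x1].min(2);m=(g>th).astype(np.uint8)
    n,l,st,c=cv2.connectedComponentsWithStats(m)
    k=[i for i in range(1,n) if st[i,0]>0 and st[i,1]>0 and st[i,0]+st[i,2]<x1-x0 and st[i,1]+st[i,3]<y1-y0]
    k=max(k,key=lambda i:st[i,4]);return c[k]+[x0,y0],st[k,4]
a=white(t["image"],(358,191,392,213),130);b=white(s["image"],(290,210,322,230),130);print("used",a,b,tri(t,a[0],s,b[0]))
a=white(t["image"],(226,262,254,286),150);b=white(s["image"],(333,307,361,328),150);print("new",a,b,tri(t,a[0],s,b[0]))
print("box corner",tri(t,(305,240),s,(218,471)),tri(t,(305,112),s,(324,264)),tri(t,(305,240),s,(324,264)))
print("lid corner",tri(t,(348,171),s,(268,233)),tri(t,(349,236),s,(329,239)))
# shelf: top view vertical plane through edge; 
c,d1=ray(t,[[200,97]]);_,d2=ray(t,[[600,101]]);n=np.cross(d1[0],d2[0])
for p in[(300,95),(300,70),(200,140)]:
    c2,d=ray(s,[p]);print("shelf",c2+d[0]*(n@(c-c2))/(n@d[0]))
g=cv2.cvtColor(t["image"],cv2.COLOR_RGB2GRAY).astype(int)
for x in(355,380,405,435): # lid front edge rows
    print(x,g[228:242,x],g[165:176,x])
```

```text
used (array([375.0619469 , 201.85840708]), np.int32(113)) (array([307.30769231, 220.24615385]), np.int32(65)) (array([ 0.60997149, -0.23457175,  0.10268907]), np.float64(0.003511231604608435))
new (array([238.30088496, 273.84955752]), np.int32(113)) (array([346.34306569, 314.94890511]), np.int32(137)) (array([0.43475187, 0.10119109, 0.07877851]), np.float64(0.0025686361648665544))
box corner (array([ 0.70271237, -0.02108363, -0.50856121]), np.float64(0.190379070441442)) (array([ 0.6683854 , -0.07309699,  0.12967175]), np.float64(0.3014392496069097)) (array([ 0.51909021, -0.06136109,  0.0855706 ]), np.float64(0.006374443783083281))
lid corner (array([ 0.68866867, -0.17035819,  0.09059382]), np.float64(0.003495377382878396)) (array([ 0.53276214, -0.16873081,  0.0910666 ]), np.float64(0.015968034072593344))
shelf [ 0.79213338 -0.75668032  0.29520389]
shelf [ 0.75479697 -0.65389332  0.38392397]
shelf [ 0.78435067 -0.08706769  0.32273536]
355 [116 115 115 114 116 115  65  54  49  48  47  59 137 203] [194 194 195 193 129 111 113 113 113 113 114]
380 [114 115 114 116 114 117 115  47  80 133  23  32  34  38] [193 193 196 200 200 130 111 114 114 114 114]
405 [114 114 115 114 115 116 117 115  43  95  78  52  54  72] [196 196 198 199 201 200 106 112 113 114 114]
435 [114 116 115 115 115 115 116 115  98  58  53  51  58 129] [199 197 195 193 192 195 197 106 112 112 113]
```

Run:
```python
from h import *
import pickle
t=pickle.load(open("top0.pkl","rb"))
g=cv2.cvtColor(t["image"],cv2.COLOR_RGB2GRAY).astype(float)
for nm,r0,r1,sg in(("front",226,242,-1),("back",162,180,-1)):
    P=[]
    for x in range(356,436):
        c=g[r0:r1,x];d=np.diff(c)
        i=np.argmax(c<80) if nm=="front" else np.argmax(c<150)
        th=85 if nm=="front" else 150
        P.append((x,r0+i-1+(c[i-1]-th)/(c[i-1]-c[i])))
    W=plane(t,P,.105);k=np.polyfit(W[:,1],W[:,0],1)
    r=W[:,0]-np.polyval(k,W[:,1]);o=abs(r)<.002;k=np.polyfit(W[o,1],W[o,0],1);print(nm,np.degrees(-np.arctan(k[0])),np.polyval(k,-.2345))
```

```text
front -1.9558363055476153 0.5263464673983165
back -0.24292719387686454 0.6904662450921482
```

Emit:
apply_moves(
  moves=[
    [[9.5,-2.0,0,-6.8,1],[9.5,-2.0,0,-6.8,1],[9.5,-2.0,0,-6.8,1],[9.5,-2.0,0,-6.8,1],[9.5,-2.0,0,-6.8,1],[9.5,-2.0,0,-6.8,1],[9.5,-2.0,0,-6.8,1],[9.5,-2.0,0,-6.8,1],[9.5,-2.0,0,-6.8,1],[9.5,-2.0,0,-6.8,1]],
  ],
)

```text
time: 1.35
tool_pos: [0.6098, -0.2366, 0.404]
ee_rot: [-3.14, 0.0, 1.576]
wrist_force: [0.7, 0.6, -0.9]
width: 0.0009
finger_force: 0.0
```

Emit:
apply_moves(
  moves=[
    [[0.04,0,1.0,0.1,1],[0.04,0,1.9,0.1,1],[0.04,0,1.9,0.1,1],[0.04,0,1.95,0.1,1],[0.04,0,2.0,0.1,1],[0.04,0,2.0,0.1,1]],
  ],
)

```text
time: 2.1
tool_pos: [0.6103, -0.2346, 0.3063]
ee_rot: [3.139, 0.001, 1.558]
wrist_force: [-0.9, 0.7, -0.7]
width: 0.0005
finger_force: 0.0
```

Emit:
apply_moves(
  moves=[
    [[0,0,0.03,0,1],[0,0,0.06,0,1],[0,0,0.08,0,1],[0,0,0.08,0,1]],
  ],
)

```text
time: 2.6
tool_pos: [0.6102, -0.2343, 0.3021]
ee_rot: [3.14, 0.001, 1.558]
wrist_force: [-0.6, 0.5, 4.8]
width: 0.0002
finger_force: 2.4
```

Emit:
apply_moves(
  moves=[
    [[0,0,0.02,0,1],[0,0,0.04,0,1],[0,0,0.04,0,1]],
  ],
)

```text
time: 2.98
tool_pos: [0.6103, -0.2343, 0.3005]
ee_rot: [3.14, 0.001, 1.558]
wrist_force: [-2.9, 1.1, 6.7]
width: 0.0004
finger_force: 3.4
```

Emit:
apply_moves(
  moves=[
    [[0,0,0.02,0,1],[0,0,0.04,0,1],[0,0,0.04,0,1]],
  ],
)

```text
time: 3.35
tool_pos: [0.6103, -0.2343, 0.2986]
ee_rot: [3.139, 0.001, 1.558]
wrist_force: [-2.0, 0.9, 6.5]
width: 0.0007
finger_force: 3.4
```

Emit:
apply_moves(
  moves=[
    [[0,0,0.02,0,1],[0,0,0.02,0,1],[0,0,0.02,0,1]],
  ],
)

```text
time: 3.72
tool_pos: [0.6103, -0.2343, 0.2978]
ee_rot: [3.139, 0.001, 1.558]
wrist_force: [-1.4, 1.3, 7.8]
width: 0.0007
finger_force: 3.7
```

Emit:
apply_moves(
  moves=[
    [[0,0,0.02,0,1],[0,0,0.02,0,1],[0,0,0.02,0,1]],
  ],
)

```text
time: 4.1
tool_pos: [0.6103, -0.2343, 0.2971]
ee_rot: [3.139, 0.001, 1.558]
wrist_force: [-0.9, 0.6, 7.2]
width: 0.0005
finger_force: 3.9
```

Emit:
apply_moves(
  moves=[
    [[0,0,0.02,0,1],[0,0,0.02,0,1],[0,0,0.02,0,1]],
  ],
)

```text
time: 4.47
tool_pos: [0.6104, -0.2343, 0.2967]
ee_rot: [3.138, 0.001, 1.558]
wrist_force: [-1.7, 1.5, 9.4]
width: 0.0005
finger_force: 4.7
```

Emit:
apply_moves(
  moves=[
    [[0,0,0.01,0,1],[0,0,0.01,0,1],[0,0,0.01,0,1]],
  ],
)

```text
time: 4.85
tool_pos: [0.6104, -0.2343, 0.2965]
ee_rot: [3.138, 0.001, 1.558]
wrist_force: [-3.0, 1.5, 10.7]
width: 0.0002
finger_force: 5.1
```

Emit:
apply_moves(
  moves=[
    [[0,0,0.02,0,1],[0,0,0.02,0,1],[0,0,0.02,0,1],[0,0,0.02,0,1]],
  ],
)

```text
time: 5.35
tool_pos: [0.6104, -0.2342, 0.2962]
ee_rot: [3.137, 0.002, 1.558]
wrist_force: [-2.9, 1.3, 11.9]
width: 0.0004
finger_force: 6.0
```

Emit:
apply_moves(
  moves=[
    [[0,0,0.01,0,1],[0,0,0.01,0,1],[0,0,-0.4,0,1],[0,0,-0.8,0,1],[0,0,-1.4,0,0],[0,0,-1.5,0,0],[0,0,-1.5,0,0]],
  ],
)

```text
time: 6.22
tool_pos: [0.6101, -0.2343, 0.3668]
ee_rot: [-3.141, -0.0, 1.558]
wrist_force: [0.2, -0.0, -0.1]
width: 0.027
finger_force: 0.0
```

Run:
```python
from h import *
import pickle
t=snapshot("top");s=snapshot("side");pickle.dump((t,s),open("1.pkl","wb"))
o=np.zeros((450,790,3),np.uint8)
o[:,:400]=cv2.resize(t["image"][160:250,340:420],(400,450));o[:450,410:790]=cv2.resize(s["image"][160:250,260:336],(380,450))
cv2.imwrite("pics/c1.png",o[:,:,::-1])
```

```text
(no output)
```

View pics/c1.png

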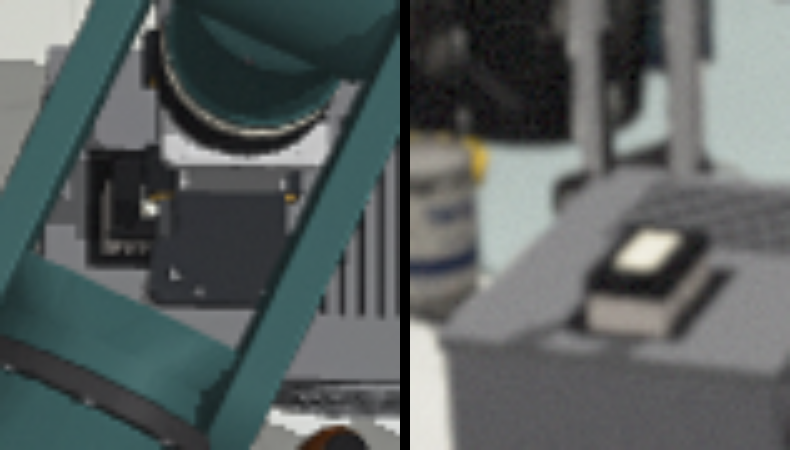

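The right side view shows the used filter popped up: its white label at ~(650,250) in the crop, standing clear above the lid. Next I open the gripper and go down around it.

Emit:
apply_moves(
  moves=[
    [[0,0,0,0,0.1],[0,0,0,0,0.1],[0,0,0,0,0.1],[0,0,0.5,0,0.1],[0,0,0.9,0,0.1],[0,0,1.1,0,0.1],[0,0,1.1,0,0.1]],
  ],
)

```text
time: 7.2
tool_pos: [0.61, -0.2343, 0.3108]
ee_rot: [-3.139, -0.001, 1.558]
wrist_force: [-1.1, -0.0, -0.1]
width: 0.0848
finger_force: 0.0
```

Emit:
apply_moves(
  moves=[
    [[0,0,0.03,0,0.1],[0,0,0.03,0,0.5],[0,0,0.03,0,0.9],[0,0,0.03,0,1],[0,0,0.03,0,1],[0,0,0.03,0,1]],
  ],
)

```text
time: 7.95
tool_pos: [0.6101, -0.2343, 0.3107]
ee_rot: [-3.142, 0.0, 1.558]
wrist_force: [-0.1, 0.1, 1.0]
width: 0.0399
finger_force: 29.9
```

Emit:
apply_moves(
  moves=[
    [[0,0,-0.4,0,1],[0,0,-0.9,0,1],[0,0,-1.4,0,1],[0,0,-1.8,0,1],[0,0,-1.8,0,1]],
  ],
)

```text
time: 8.57
tool_pos: [0.6102, -0.2344, 0.4046]
ee_rot: [3.136, 0.003, 1.558]
wrist_force: [-0.2, -0.8, -1.6]
width: 0.0397
finger_force: 29.9
```

Emit:
apply_moves(
  moves=[
    [[1.0,-0.7,0,0,1],[1.9,-1.4,0,0,1],[2.8,-2.1,0,0,1],[3.7,-2.8,0,0,1],[4.5,-3.5,0,0,1],[4.7,-3.6,0,0,1],[4.7,-3.6,0,0,1],[4.7,-3.6,0,0,1]],
  ],
)

```text
time: 9.57
tool_pos: [0.4338, 0.0021, 0.4004]
ee_rot: [-3.141, 0.001, 1.557]
wrist_force: [-0.1, -1.0, -1.1]
width: 0.0398
finger_force: 29.9
```

Emit:
apply_moves(
  moves=[
    [[0,0,0.8,0,1],[0,0,1.6,0,1],[0,0,2.3,0,1],[0,0,2.65,0,1],[0,0,2.7,0,1],[0,0,2.7,0,1]],
  ],
)

```text
time: 10.32
tool_pos: [0.4338, 0.0023, 0.2661]
ee_rot: [3.141, 0.0, 1.557]
wrist_force: [-0.6, 0.5, -0.8]
width: 0.0399
finger_force: 29.9
```

Emit:
apply_moves(
  moves=[
    [[0,0,0.03,0,1],[0,0,0.06,0,1],[0,0,0.08,0,1],[0,0,0.08,0,1]],
  ],
)

```text
time: 10.82
tool_pos: [0.4331, 0.003, 0.2617]
ee_rot: [3.141, 0.0, 1.558]
wrist_force: [-0.3, 0.6, -2.3]
width: 0.0396
finger_force: 29.9
```

Emit:
apply_moves(
  moves=[
    [[0,0,0.02,0,1],[0,0,0.04,0,1],[0,0,0.04,0,1]],
  ],
)

```text
time: 11.2
tool_pos: [0.4331, 0.0029, 0.2595]
ee_rot: [-3.141, 0.0, 1.558]
wrist_force: [-0.6, -0.4, -0.8]
width: 0.0399
finger_force: 29.9
```

Run:
```python
from h import *
s=snapshot("side");o=telemetry.get_obs();print(o["tool_pos"],o["wrist_force"])
cv2.imwrite("pics/c2.png",cv2.resize(s["image"][180:380,280:460],(720,600))[:,:,::-1][:600])
```

```text
[0.43308945 0.00288122 0.25959226] [ 0.93109724 -0.34693365 -1.29309375]
```

View pics/c2.png

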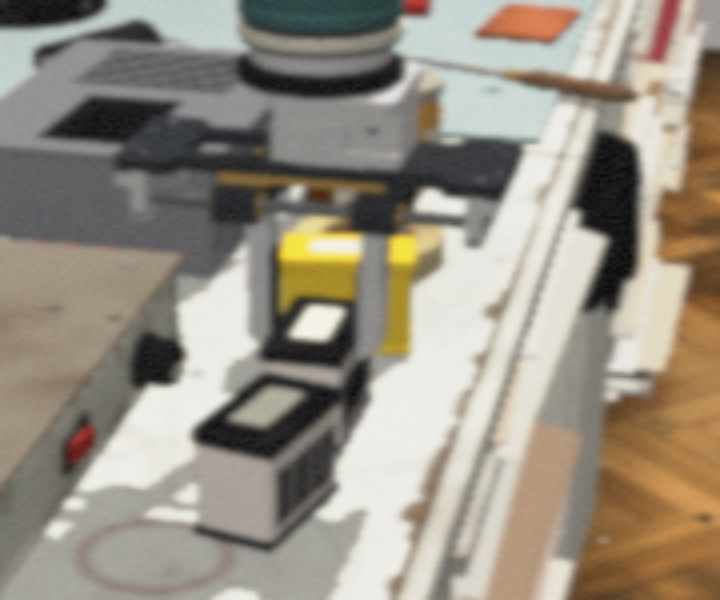

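The used filter hangs upright in the gripper at ~(310,340), between the new filter (265,460) and the yellow decoy (345,260). The bay at (110,120) is empty. I lower gently until it touches.

Emit:
apply_moves(
  moves=[
    [[0,0,0.02,0,1],[0,0,0.04,0,1],[0,0,0.04,0,1]],
  ],
)

```text
time: 11.62
tool_pos: [0.4332, 0.0029, 0.2587]
ee_rot: [3.141, 0.0, 1.558]
wrist_force: [-2.3, 0.8, 5.9]
width: 0.0398
finger_force: 29.9
```

Emit:
apply_moves(
  moves=[
    [[0,0,0.02,0,1],[0,0,0.03,0,1],[0,0,0.03,0,1]],
  ],
)

```text
time: 12.0
tool_pos: [0.4332, 0.0029, 0.2587]
ee_rot: [3.141, 0.0, 1.558]
wrist_force: [-5.9, 1.0, 12.6]
width: 0.0398
finger_force: 29.9
```

Emit:
apply_moves(
  moves=[
    [[0,0,-0.03,0,0.9],[0,0,-0.03,0,0.3],[0,0,-0.03,0,0.2],[0,0,-0.03,0,0.1],[0,0,-0.4,0,0.1],[0,0,-1.0,0,0.1],[0,0,-1.4,0,0.1],[0,0,-1.4,0,0.1]],
  ],
)

```text
time: 13.0
tool_pos: [0.4336, 0.0028, 0.3277]
ee_rot: [3.138, 0.0, 1.558]
wrist_force: [0.7, 0.2, 0.5]
width: 0.0845
finger_force: 0.0
```

Emit:
apply_moves(
  moves=[
    [[1.0,0,0,0.7,0.1],[1.8,0,0,1.3,0.1],[1.96,0,0,1.35,0.1],[1.96,0,0,1.35,0.1]],
  ],
)

```text
time: 13.5
tool_pos: [0.4342, 0.1008, 0.3251]
ee_rot: [-3.14, 0.001, 1.325]
wrist_force: [0.2, -1.1, -0.2]
width: 0.0846
finger_force: 0.0
```

Run:
```python
from h import *
s=snapshot("side");t=snapshot("top");o=telemetry.get_obs();print(o["tool_pos"],o["ee_rot"],o["width"])
a=cv2.resize(s["image"][240:380,290:410],(514,600));b=cv2.resize(t["image"][230:310,205:245],(280,560))
O=np.zeros((600,796,3),np.uint8);O[:,:514]=a;O[:560,516:]=b
cv2.imwrite("pics/c3.png",O[:,:,::-1])
```

```text
[0.43433093 0.10007636 0.32556351] [-3.14087282e+00  1.10673605e-03  1.32237803e+00] 0.08469592126074628
```

View pics/c3.png

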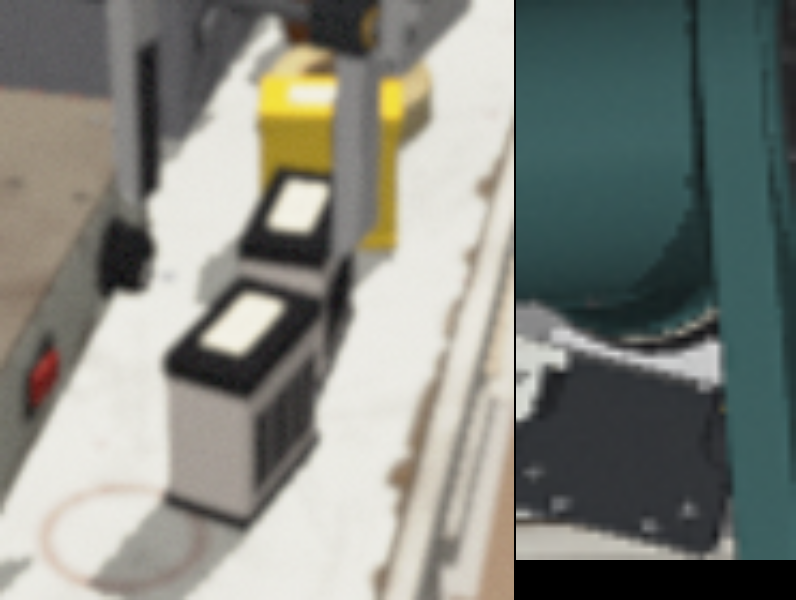

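The used filter stands upright at (290,220) in the crop, and the fingers straddle the new one at (245,330) with room to spare. I go down and grip it.

Emit:
apply_moves(
  moves=[
    [[0,0,0.6,0,0.1],[0,0,1.2,0,0.1],[0,0,1.37,0,0.1],[0,0,1.37,0,0.5],[0,0,1.37,0,0.9],[0,0,1.37,0,1],[0,0,1.37,0,1],[0,0,1.37,0,1]],
  ],
)

```text
time: 14.6
tool_pos: [0.4344, 0.101, 0.258]
ee_rot: [3.141, -0.0, 1.323]
wrist_force: [-0.5, 0.2, 1.2]
width: 0.0397
finger_force: 30.0
```

Emit:
apply_moves(
  moves=[
    [[0,0,-0.6,0,1],[0,0,-1.3,0,1],[0,0,-2.0,0,1],[0,0,-2.6,0,1],[0,0,-2.8,0,1],[0,0,-2.8,0,1]],
  ],
)

```text
time: 15.35
tool_pos: [0.4343, 0.1009, 0.3975]
ee_rot: [3.141, 0.0, 1.323]
wrist_force: [0.6, -0.4, -1.4]
width: 0.0397
finger_force: 30.0
```

Emit:
apply_moves(
  moves=[
    [[-0.8,0.7,0,-0.2,1],[-1.6,1.4,0,-0.4,1],[-2.4,2.1,0,-0.6,1],[-3.2,2.8,0,-0.8,1],[-4.0,3.5,0,-1.0,1],[-4.8,4.3,0,-1.2,1],[-5.5,4.9,0,-1.35,1],[-5.64,5.05,0,-1.35,1],[-5.64,5.05,0,-1.35,1],[-5.64,5.05,0,-1.35,1]],
  ],
)

```text
time: 16.6
tool_pos: [0.6095, -0.2332, 0.3973]
ee_rot: [-3.141, -0.001, 1.559]
wrist_force: [-0.2, 0.2, -1.1]
width: 0.0398
finger_force: 30.0
```

Run:
```python
from h import *
s=snapshot("side");t=snapshot("top");o=telemetry.get_obs();print(o["tool_pos"],o["ee_rot"],o["width"],o["wrist_force"])
import pickle;pickle.dump((t,s),open("4.pkl","wb"))
a=cv2.resize(s["image"][155:255,260:340],(480,600));b=cv2.resize(t["image"][160:250,345:405],(312,468))
O=np.zeros((600,796,3),np.uint8);O[:,:480]=a;O[:468,484:]=b
cv2.imwrite("pics/c4.png",O[:,:,::-1])
```

```text
[ 0.60951725 -0.2330927   0.39810118] [ 3.14131984e+00 -5.62687541e-05  1.55974103e+00] 0.03956034842676191 [ 0.15185025 -0.14399234 -1.18707431]
```

View pics/c4.png

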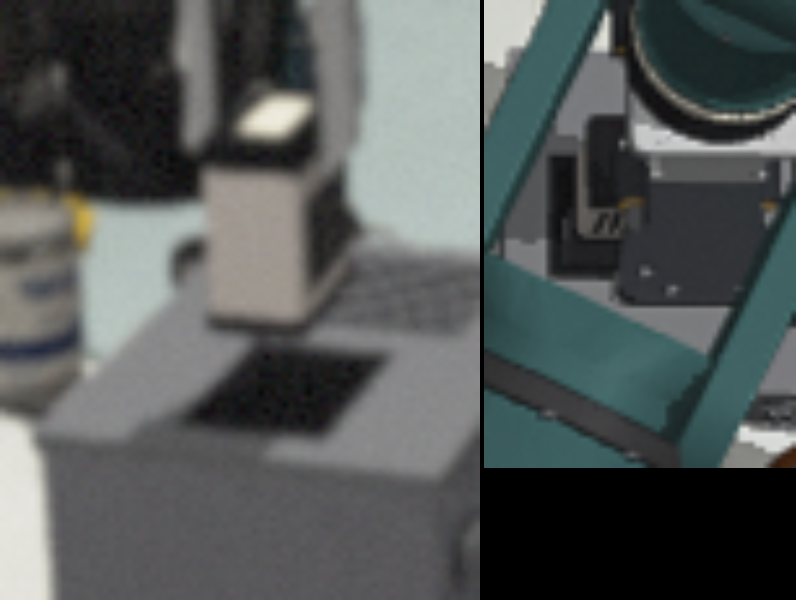

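The new filter hangs upright over the empty bay (side crop: its underside at ~(260,320), the mouth's centre at ~(290,390)). I check the offset in y numerically.

Run:
```python
from h import *
import pickle
t,s=pickle.load(open("4.pkl","rb"));s0=pickle.load(open("side0.pkl","rb"))
def lab(im,b,th):
    x0,y0,x1,y1=b;m=(im[y0:y1,x0:x1].min(2)>th).astype(np.uint8);n,l,st,c=cv2.connectedComponentsWithStats(m);k=1+np.argmax(st[1:,4]);return c[k]+[x0,y0],st[k]
p,st=lab(s["image"],(296,166,314,182),140);print(p,st,"new label",plane(s,[p],.3981-.258+.078))
p,st=lab(s0["image"],(290,210,322,230),130);print(p,"used label at bay",plane(s0,[p],.1027))
x0,y0,x1,y1=285,209,330,232
m=(s["image"][y0:y1,x0:x1].max(2)<70).astype(np.uint8);c=max(cv2.findContours(m,0,1)[0],key=cv2.contourArea)+[x0,y0]
q=cv2.approxPolyDP(c,2.5,True)[:,0];print(q.tolist(),plane(s,q,.105).round(4).tolist(),plane(s,q,.105).mean(0))
t0=pickle.load(open("top0.pkl","rb"));p,st=lab(t0["image"],(226,262,254,286),150);print("new0 top",plane(t0,[p],.078))
p,st=lab(t0["image"],(358,191,392,213),130);print("used0 top",plane(t0,[p],.1027))
p,st=lab(s0["image"],(333,307,361,328),150);print("new0 side",plane(s0,[p],.078))
```

```text
[305.32692308 173.92307692] [ 4  5 11  7 52] new label [[ 0.61101822 -0.23035699  0.2181    ]]
[298.43103448 213.17241379] used label at bay [[ 0.64622247 -0.27221078  0.1027    ]]
[[290, 225], [312, 227], [322, 214], [307, 211], [311, 209], [296, 209], [303, 212]] [[0.6408, -0.1939, 0.105], [0.5879, -0.1945, 0.105], [0.5871, -0.2746, 0.105], [0.6283, -0.285, 0.105], [0.6225, -0.2998, 0.105], [0.6588, -0.2915, 0.105], [0.6358, -0.2766, 0.105]] [ 0.62303451 -0.25939088  0.105     ]
new0 top [[0.43355843 0.10106701 0.078     ]]
used0 top [[ 0.60821382 -0.23492797  0.1027    ]]
new0 side [[0.43634881 0.10000009 0.078     ]]
```

Emit:
apply_moves(
  moves=[
    [[-0.05,0.01,0.3,0,1],[-0.05,0.01,0.65,0,1],[-0.05,0.01,0.7,0,1],[-0.05,0.01,0.75,0,1],[-0.05,0.01,0.78,0,1],[-0.05,0.01,0.78,0,1]],
  ],
)

```text
time: 17.45
tool_pos: [0.6103, -0.2371, 0.3591]
ee_rot: [3.141, 0.0, 1.558]
wrist_force: [0.1, 0.4, -0.7]
width: 0.0398
finger_force: 30.0
```

Emit:
apply_moves(
  moves=[
    [[0,0,0.03,0,1],[0,0,0.06,0,1],[0,0,0.06,0,1]],
  ],
)

```text
time: 17.82
tool_pos: [0.6103, -0.237, 0.3556]
ee_rot: [-3.141, -0.0, 1.558]
wrist_force: [-0.1, 0.5, -0.9]
width: 0.0397
finger_force: 30.0
```

Emit:
apply_moves(
  moves=[
    [[0,0,0.03,0,1],[0,0,0.06,0,1],[0,0,0.06,0,1]],
  ],
)

```text
time: 18.2
tool_pos: [0.6102, -0.2364, 0.3535]
ee_rot: [3.141, -0.001, 1.559]
wrist_force: [-1.0, 3.8, 3.6]
width: 0.0394
finger_force: 30.0
```

Emit:
apply_moves(
  moves=[
    [[0,0,0.04,0,1],[0,0,0.08,0,1],[0,0,0.08,0,1]],
  ],
)

```text
time: 18.58
tool_pos: [0.6098, -0.236, 0.3529]
ee_rot: [3.139, -0.0, 1.559]
wrist_force: [-5.5, 6.5, 13.5]
width: 0.0398
finger_force: 30.0
```

Emit:
apply_moves(
  moves=[
    [[0,0,-0.1,0,1],[0.03,-0.01,-0.1,0,1],[0.04,-0.01,-0.1,0,1],[0.04,-0.01,-0.04,0,1],[0.04,-0.01,0.02,0,1],[0.04,-0.01,0.02,0,1]],
  ],
)

```text
time: 19.32
tool_pos: [0.6097, -0.2352, 0.3466]
ee_rot: [-3.14, -0.0, 1.558]
wrist_force: [0.1, 0.9, -1.3]
width: 0.0399
finger_force: 30.0
```

Emit:
apply_moves(
  moves=[
    [[0,0,0.1,0,1],[0,0,0.2,0,1],[0,0,0.2,0,1]],
  ],
)

```text
time: 19.7
tool_pos: [0.6098, -0.2351, 0.3368]
ee_rot: [-3.141, -0.0, 1.558]
wrist_force: [1.0, 0.2, -1.1]
width: 0.0397
finger_force: 30.0
```

Emit:
apply_moves(
  moves=[
    [[0,0,0.12,0,1],[0,0,0.25,0,1],[0,0,0.35,0,1],[0,0,0.35,0,1]],
  ],
)

```text
time: 20.2
tool_pos: [0.6098, -0.235, 0.3193]
ee_rot: [-3.141, -0.0, 1.558]
wrist_force: [-2.2, 0.4, -1.2]
width: 0.0398
finger_force: 30.0
```

Emit:
apply_moves(
  moves=[
    [[0,0,0.08,0,1],[0,0,0.16,0,1],[0,0,0.16,0,1]],
  ],
)

```text
time: 20.58
tool_pos: [0.6097, -0.235, 0.3115]
ee_rot: [-3.141, -0.0, 1.558]
wrist_force: [-2.1, 0.7, -1.0]
width: 0.0398
finger_force: 30.0
```

Emit:
apply_moves(
  moves=[
    [[0,0,0.02,0,1],[0,0,0.04,0,1],[0,0,0.04,0,1]],
  ],
)

```text
time: 20.95
tool_pos: [0.6097, -0.2351, 0.3101]
ee_rot: [-3.141, 0.0, 1.558]
wrist_force: [-3.1, -0.3, -1.2]
width: 0.0398
finger_force: 30.0
```

Emit:
apply_moves(
  moves=[
    [[0,0,0,0,0.8],[0,0,0,0,0.4],[0,0,0,0,0.3],[0,0,-0.4,0,0.3],[0,0,-0.9,0,0.3],[0,0,-0.9,0,1],[0,0,-0.9,0,1],[0,0,-0.9,0,1],[0,0,-0.9,0,1]],
  ],
)

```text
time: 22.08
tool_pos: [0.6097, -0.235, 0.354]
ee_rot: [-3.14, -0.001, 1.558]
wrist_force: [1.1, 0.7, 0.2]
width: 0.0294
finger_force: 0.0
```

Emit:
apply_moves(
  moves=[
    [[0,0,0.2,0,1],[0,0,0.4,0,1],[0,0,0.45,0,1],[0,0,0.45,0,1]],
  ],
)

```text
time: 22.58
tool_pos: [0.6098, -0.235, 0.3321]
ee_rot: [-3.141, -0.0, 1.558]
wrist_force: [0.3, 0.0, 0.1]
width: 0.0002
finger_force: 0.0
```

Emit:
apply_moves(
  moves=[
    [[0,0,0.06,0,1],[0,0,0.12,0,1],[0,0,0.18,0,1],[0,0,0.24,0,1],[0,0,0.24,0,1]],
  ],
)

```text
time: 23.2
tool_pos: [0.6099, -0.2351, 0.321]
ee_rot: [3.141, 0.001, 1.558]
wrist_force: [0.6, -0.1, 3.7]
width: 0.0006
finger_force: 2.0
```

Emit:
apply_moves(
  moves=[
    [[0,0,0.06,0,1],[0,0,0.12,0,1],[0,0,0.18,0,1],[0,0,0.24,0,1],[0,0,0.3,0,1],[0,0,0.3,0,1]],
  ],
)

```text
time: 23.95
tool_pos: [0.6099, -0.2351, 0.3065]
ee_rot: [3.14, 0.001, 1.558]
wrist_force: [0.3, -0.3, 5.9]
width: 0.0008
finger_force: 3.0
```

Emit:
apply_moves(
  moves=[
    [[0,0,0.03,0,1],[0,0,0.06,0,1],[0,0,0.09,0,1],[0,0,0.12,0,1],[0,0,0.12,0,1]],
  ],
)

```text
time: 24.58
tool_pos: [0.6099, -0.2351, 0.3008]
ee_rot: [3.14, 0.001, 1.558]
wrist_force: [0.1, 0.4, 6.7]
width: 0.0006
finger_force: 3.3
```

Emit:
apply_moves(
  moves=[
    [[0,0,0.02,0,1],[0,0,0.04,0,1],[0,0,0.04,0,1]],
  ],
)

```text
time: 24.95
tool_pos: [0.61, -0.2351, 0.299]
ee_rot: [3.14, 0.001, 1.558]
wrist_force: [-1.0, 0.8, 8.0]
width: 0.0007
finger_force: 3.7
```

Emit:
apply_moves(
  moves=[
    [[0,0,0.02,0,1],[0,0,0.04,0,1],[0,0,0.04,0,1]],
  ],
)

```text
time: 25.32
tool_pos: [0.6099, -0.235, 0.2983]
ee_rot: [3.139, 0.001, 1.558]
wrist_force: [-2.3, 1.9, 10.4]
width: 0.0001
finger_force: 5.3
```

Emit:
apply_moves(
  moves=[
    [[0,0,0.02,0,1],[0,0,0.02,0,1],[0,0,0.02,0,1]],
  ],
)

```text
time: 25.7
tool_pos: [0.6099, -0.235, 0.2967]
ee_rot: [3.139, 0.001, 1.558]
wrist_force: [-1.8, 1.0, 9.1]
width: 0.0005
finger_force: 4.4
```

Emit:
apply_moves(
  moves=[
    [[0,0,0.02,0,1],[0,0,0.02,0,1],[0,0,0.02,0,1]],
  ],
)

```text
time: 26.08
tool_pos: [0.6099, -0.235, 0.2963]
ee_rot: [3.139, 0.001, 1.558]
wrist_force: [-2.4, 1.6, 10.7]
width: 0.0001
finger_force: 5.3
```

Emit:
apply_moves(
  moves=[
    [[0,0,0.01,0,1],[0,0,0.01,0,1],[0,0,0.01,0,1]],
  ],
)

```text
time: 26.45
tool_pos: [0.6099, -0.235, 0.2961]
ee_rot: [3.139, 0.001, 1.558]
wrist_force: [-2.3, 1.5, 11.4]
width: 0.0004
finger_force: 5.8
```

Emit:
apply_moves(
  moves=[
    [[0,0,0.01,0,1],[0,0,0.01,0,1],[0,0,0.01,0,1],[0,0,0,0,1],[0,0,-0.3,0,1],[0,0,-1.0,0,1],[0,0,-2.0,0,1],[0,0,-2.4,0,1],[0,0,-2.4,0,1]],
  ],
)

```text
time: 27.58
tool_pos: [0.6099, -0.235, 0.4147]
ee_rot: [3.139, 0.001, 1.558]
wrist_force: [-0.6, -0.1, -1.5]
width: 0.0005
finger_force: 0.0
```

Run:
```python
from h import *
s=snapshot("side");o=telemetry.get_obs();print(o["time"],o["tool_pos"],o["wrist_force"])
cv2.imwrite("pics/c5.png",cv2.resize(s["image"][175:375,255:415],(480,600))[:,:,::-1])
```

```text
27.625 [ 0.60982506 -0.23501643  0.41250101] [-0.0941525   0.5817818  -0.29400656]
```

View pics/c5.png

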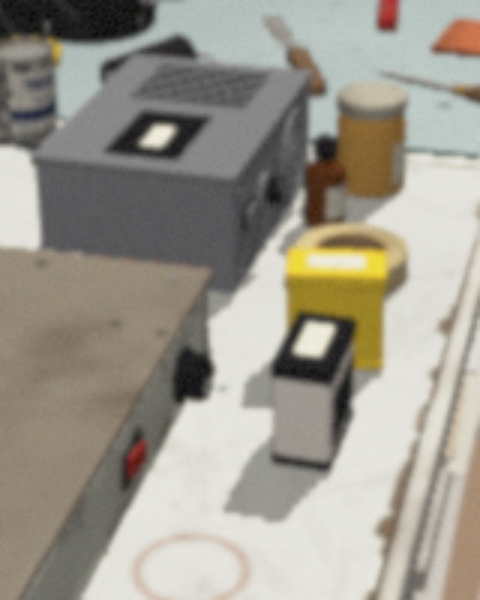

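The new filter sits flush in the bay (label at (158,137)). The used one stands upright at (315,390), and the jar, dropper bottle and tape roll have not moved.

```bash
python3 -c "
from bench import ticket
print(ticket.close_job())"
```

```text
the job is handed in; nothing more can be done
None
```

Job handed in at about 28 s: the used filter stands upright on the worktop and the new one is caught flush in the bay. The highest force I read while working the catch was about 12 N, and the jar, dropper bottle and tape roll were not touched.

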